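# Clamp a casting mould in the screw press

## Task

Slide the closed metal mould on its board along the press bed, gently, until the board is fully home against the stop, so that the mould is under the screw. Then wind the crank clockwise until the rubber pad meets the mould and snug it down by feel: firmly held, about an eighth of a turn past first touch, never cranked hard. Let go and leave the other things on the bench where they are.

Things in the scene. Friction and masses are not known exactly. Their poses are not given: they have to be found in the camera images.
- press: Grey C-shaped screw press bolted to the bench. Origin on the bench straight under the screw's axis; x points from its open mouth to its column. Bed 310 x 124 mm, x = -200 to 110 mm, top 20 mm up, two rails along x (14 mm high, inner faces at y = -48 and 48 mm). Column x = 65 to 110 mm; head 56 mm wide, x = -35 to 110 mm, 145 to 177 mm up.
- stop: Steel stop bar across the bed in front of the column, 96 mm wide, 26 mm high; same x axis as the press; origin at the foot of its face towards the mouth (x = 50 mm, y = 0 of the press). The board's leading edge comes home against this face.
- screw_axis (a point): Point on the screw's vertical axis, 257 mm up; it does not move. Winding lowers screw, crank and knob together by 30 mm a turn (4.77 mm per rad). The stiff thread stays where it is left. Turning it takes 0.35 to 0.5 N m (6 to 8 N across the knob), steady while free, plus 0.0048 N m (0.08 N at the knob) per N of clamping; the hand still feels this when it stops and holds.
- ram: Vertical screw with a 61 mm cup at its foot holding a 56 mm round black rubber pad, face down. Origin on the axis, 122 mm up at crank = 0. The pad's face is 6 to 18 mm below it: set by hand, not known. After touch it presses about 75 N per rad of crank. Snug is 28 to 72 N on the mould (aim at 50 N: torque up by 0.24 N m, about 0.7 rad past touch); over 95 N spoils the mould.
- crank (a joint): Angle of the screw's hub, rad; grows clockwise seen from above, which lowers the pad. At 0 the crank arm points, seen from above, 1.2 rad counter-clockwise of the press's x axis, the knob's centre 264 mm up. It starts between 0 and 2.4; the pad touches the mould somewhere between 4.1 and 6.8. The arm is springy (3 N m per rad): while pushed it runs 0.1 to 0.25 rad ahead of the hub.
- knob_grip (a point): Middle of the crank's upright round wooden knob, 24 mm diameter, 50 mm tall (25 mm above and below this point), 60 mm from the screw's axis. It spins freely on its pin: hold it without turning the hand and carry it round. The 18 mm wide crank arm lies just under it. If let go under load the arm springs back up to 15 mm; ease it back first.
- mould: Closed aluminium mould screwed on a plywood board, 0.5 to 1.1 kg in all. Board 200 x 90 x 14 mm, between the rails (3 mm play a side). Mould 88 x 88 mm, top 64 mm above the board's underside. Origin at the underside, under the mould's centre; x towards the leading edge (50 mm from the origin); home puts the origin on the screw's axis. It starts 50 to 90 mm short of home.
- mould_centre (a point): Centre of the mould, 32 mm above the board's underside.
- mould_handle (a point): Middle of the board's upright wooden dowel handle, 20 mm diameter, 50 mm tall (25 mm above and below this point), 130 mm behind the mould's centre, outside the press's mouth.
- flower_mould: Round pink silicone mould, 70 mm diameter, 30 mm high, beside the press. Origin under its centre. To be left alone.
- leaf_mould: Round grey-green silicone mould, 90 mm diameter, 20 mm high, beside the press. Origin under its centre. To be left alone.
- soap_bar: Cream soap bar 75 x 50 x 25 mm beside the press. Origin under its centre. To be left alone.
- shell_mould: Round pink silicone mould, 100 mm diameter, 25 mm high, to the right of the press. Origin under its centre. To be left alone.
- jar: Amber jar with white cap, 60 mm diameter, 90 mm high, left of the press. Origin under its centre. To be left alone.
- mixing_cup: Clear plastic cup, 80 mm diameter, 85 mm high, left of the press. Origin under its centre. To be left alone.

How it is judged (in metres and radians):
On the way, in this order (a step that is already met when the one before it is completed fails the run):
1. the board is home against the stop (within 4 mm), flat on the bed, the pad not yet on the mould (x of mould in the frame of stop above -0.054 m and angle between mould's own z axis and vertical below 0.05 rad and contact force between ram and mould below 1 N), for 0.2 s.
2. the pad is on the mould and snug (28 to 72 N) (contact force between ram and mould between 28 and 72 N), for 0.2 s.
At the end, for the whole second after the job is handed in: The board is home (its leading edge within 4 mm of the stop and the mould's centre within 8 mm of the screw's axis), flat on the bed, with the pad pressing the mould at 28 to 72 N; crank and mould at rest (all of step 2 and x of mould in the frame of stop above -0.054 m and horizontal distance between mould and press below 0.008 m and angle between mould's own z axis and vertical below 0.05 rad and velocity of joint crank between -0.05 and 0.05 rad/s and linear speed of mould below 0.01 m/s); the robot touches nothing.
It fails at once if the mould is clamped with more than 95 N (contact force between ram and mould above 95 N).
It fails at once if the board is rammed against the stop with more than 50 N (contact force between stop and mould above 50 N).
It fails at once if a bystander is moved more than 30 mm (distance of any of flower_mould, leaf_mould, soap_bar, shell_mould, jar, mixing_cup from where it was at the start of the episode above 0.03 m).
It also fails if it takes over 67 s, if anything falls off the work surface, if the arm or the gripper's body presses on something with over 40 N, if the wrist force passes 120 N, or if a joint passes its speed limit or range.

## Robot

A 6-joint arm with a two-finger parallel gripper is mounted at the origin on the work surface. World frame = base frame: x ahead of the robot, y to its left, z up, the work surface at z = 0. Lengths are in m, angles in degrees, forces in N, time in s.
With the tool pointing down it reaches from about 0.3 to 0.75 m from the base axis. Payload 8.5 kg.
Tool frame: the origin (TCP) lies midway between the tips of the shut fingers; the grasp point (between the pads) lies behind it (grasp_offset is the z of the grasp point in the tool frame, in m); z points along the fingers, y is the direction in which the jaws open and shut (so a half turn about z gives the same grasp; the last joint's range is limited). The gripper opens to 85 mm and grips with 20 to 120 N. Pads are 22 mm wide; open, the fingers measure 114 mm over their backs; the gripper's body (76 mm by 85 mm) begins 54 mm behind the grasp point. The pads swing forward as they close: fully open they stand 13 mm farther back than shut.
Start: joints at [54.987, 21.807, 74.336, -0, 83.858, -12.336], TCP at [0.212, 0.507, 0.231] pointing down, gripper open.
Joint ranges: [-178.18, 178.18], [-50.72, 133.34], [12.68, 142.11], [-81.47, 261.47], [9.98, 163.14], [-165.26, 165.26]. Speed limits (degrees/s): [136.94, 136.94, 180, 180, 180, 180].

## Interface

Orientations are given as a 3x3 rotation matrix whose columns are the frame's x, y, z axes.
In Python, from rig import * gives the robot as it stands.
- The arm moves only by the shell command python3 -m pendant 'ROWS' [FORCE]. ROWS is JSON, one flat list of numbers, 7 for each row, row after row: the finger opening in mm, from 0 to 85.4, then the shift along the tool's x, y, z in units of 50 mm (1.0 is 50 mm), then the turn, a rotation vector about the tool's x, y, z in units of 8 degrees (1.0 is 8 degrees). In form: [hand, dx, dy, dz, wx, wy, wz, hand, dx, dy, dz, wx, wy, wz, ...]. A call has 1 to 12 rows; each row shifts and turns the commanded pose from where the row before left it, along the tool's axes as they then stand; what a row does not reach is not made up. A row lasts 1/10 s, in which the tool goes at most 50 mm and 8.59 degrees, less where a joint would pass 70% of its speed; a pose out of reach is approached as far as the arm can. A call is refused whole if a number of a shift passes 1 or a number of a turn 1, either way. A call with a gripper value outside its range is refused whole. The fingers move at their own pace and stop on an object; FORCE is the grip in N (left out, the last holds). Time passes only in rows, so rows that do not move let the fingers close. It gives the time, the measured TCP pose, the force and the opening at its end, in the units of the state.
- observe(): the state, without advancing time (a new reading comes with each control period).
- get_image(name): name is "scene" or "top" or "wrist"; returns a dict with "frame" (420x560x3 uint8, red, green, blue), "depth" (420x560 float32, m along the optical axis (not along the pixel's ray), 0 where there is no reading), "K" (3x3 intrinsics, pixels), "rvec" (rotation vector, rad) and "tvec" (3), from world to camera coordinates, as OpenCV has them. Camera axes: x right, y down, z forward; pixel columns grow to the right and rows downward; lengths in m; the calibration is good to about 2 mm. The wrist camera is an equidistant fisheye: a pixel r from the principal point sees the ray r / f radians off the axis. A picture is of the moment at which its call begins.
- close_job(): hands the job in, once; it reports no verdict.
The state is a dict: "time_s": time; "q": joint angles; "qvel": joint speeds; "joint_efforts": joint torques, N m; "position": TCP position; "tool_rot": TCP orientation; "ft_force": force on the tool from outside, world axes, zero at the start; "wrist_torque": the same for the moment, N m; "grip_width": finger opening in m.
Only numpy, scipy, OpenCV 4.12 (cv2) and the standard library are available. Lean on these libraries where they do the work, as an engineer would, in place of code of your own. Each camera call takes 0.05 s, during which the arm holds its last target.

## Working session

There is one attempt and no reset: what is moved stays moved. The work goes in short steps, Python scripts to look and compute and a shell command to move; the robot and the scene stay as the last step left them, time stands still between calls to the robot, and variables do not carry over. Pictures are saved under pics/ and viewed, and the job is handed in when it is done.

```bash
ls; mkdir -p pics; python3 - <<'E'
from rig import *
import cv2
s=observe(); print(s)
for n in("scene","top","wrist"):
    d=get_image(n); cv2.imwrite(f"pics/{n}0.png",d["frame"][:,:,::-1]); print(n,d["K"],d["rvec"],d["tvec"])
import rig; print([x for x in dir(rig) if x[0]!='_'])
try: print(grasp_offset)
except Exception as e: print(e)
E
```

```text
pics
{'time_s': 0.0, 'q': array([ 5.49865114e+01,  2.18426532e+01,  7.43858120e+01, -1.08670955e-05,
        8.38568984e+01, -1.23358472e+01]), 'qvel': array([ 0.01370679,  0.12675784, -0.07331891,  0.01412842,  0.00223858,
        0.05798253]), 'joint_efforts': array([-3.66182267e-04, -4.48459518e+01, -2.31275493e+01, -2.98829718e-04,
        4.81371870e-03,  1.21512221e-05]), 'position': array([0.21188176, 0.50723301, 0.23068996]), 'tool_rot': array([[-9.22688484e-01,  3.85545369e-01, -8.54690984e-04],
       [ 3.85546185e-01,  9.22687731e-01, -1.22034249e-03],
       [ 3.18115489e-04, -1.45551881e-03, -9.99998890e-01]]), 'ft_force': array([-0.10955911,  0.42804213,  0.33941525]), 'wrist_torque': array([-0.02000919,  0.05541512, -0.01689395]), 'grip_width': 0.08545963027597235}
scene [[401.54076562   0.         273.8876584 ]
 [  0.         401.54076562 213.42223644]
 [  0.           0.           1.        ]] [ 1.34494754  2.46696064 -0.69359527] [ 0.34951853 -0.33962095  1.39022413]
top [[392.1209458    0.         275.54220034]
 [  0.         392.1209458  211.99577598]
 [  0.           0.           1.        ]] [ 1.9805851  -2.23436931  0.23558751] [0.02445476 0.59989746 1.2199648 ]
wrist [[325.1922621    0.         278.58069134]
 [  0.         325.1922621  209.06209484]
 [  0.           0.           1.        ]] [-2.37655144 -1.58177716 -0.26097281] [-0.54953218 -0.04116928  0.38083743]
['MotionError', 'close_job', 'get_image', 'grasp_offset', 'observe']
-0.0187
```

View pics/scene0.png

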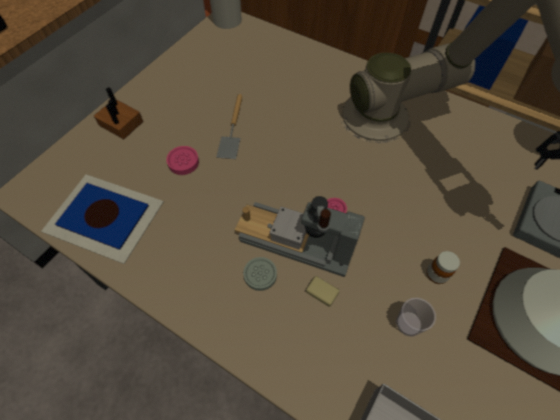

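View pics/top0.png

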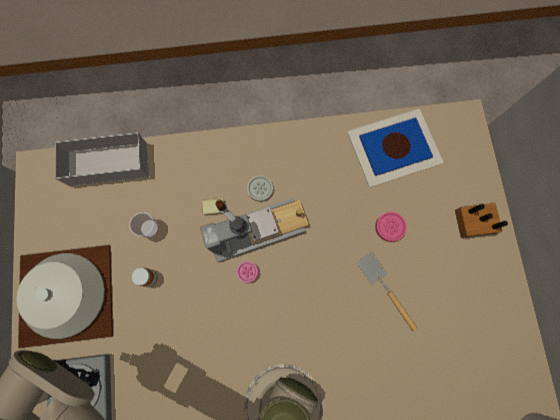

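View pics/wrist0.png

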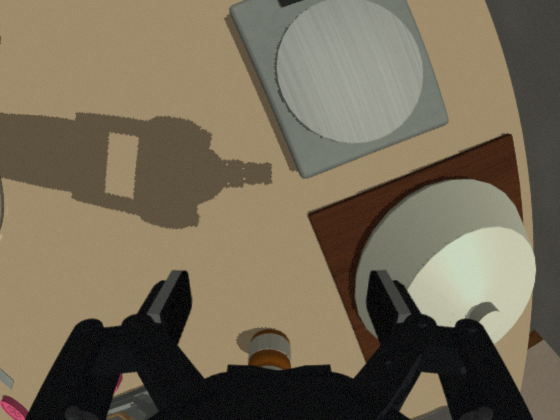

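```bash
cat > h.py <<'E'
import numpy as np, cv2
from rig import *
def cloud(d):
    K=d["K"];R=cv2.Rodrigues(np.array(d["rvec"]))[0];t=np.array(d["tvec"]).ravel()
    z=d["depth"];v,u=np.mgrid[:z.shape[0],:z.shape[1]]
    P=np.stack([(u-K[0,2])/K[0,0]*z,(v-K[1,2])/K[1,1]*z,z],-1)
    W=(P-t)@R; W[z==0]=np.nan
    return W
def proj(d,p):
    q,_=cv2.projectPoints(np.atleast_2d(np.array(p,float)),np.array(d["rvec"]),np.array(d["tvec"]),d["K"],None); return q[:,0]
def save(d,name,x0,x1,y0,y1,s): cv2.imwrite("pics/"+name,cv2.resize(np.ascontiguousarray(d["frame"][y0:y1,x0:x1,::-1]),None,fx=s,fy=s,interpolation=cv2.INTER_CUBIC))
E
python3 - <<'E'
from h import *
d=get_image("top"); save(d,"topz.png",190,320,170,290,6)
W=cloud(d)
for (n,u,v) in [("knob",220,204),("handle",300,211),("flower",248,272),("leaf",260,188),("soap",213,207),("jar",142,277),("cup",141,222)]:
    print(n,W[v,u].round(3))
print(W[170:290:1,190:320].shape)
h=W[195:265:4,195:315:5,2]; print((h*1000).round(0).astype(int))
d=get_image("scene"); save(d,"scenez.png",220,380,180,290,5)
E
```

```text
knob [0.592 0.105 0.279]
handle [ 0.588 -0.126  0.082]
flower [0.418 0.065 0.025]
leaf [ 0.7   -0.006  0.016]
soap [0.651 0.161 0.022]
jar [0.438 0.389 0.091]
cup [0.629 0.408 0.017]
(120, 130, 3)
[[                  -5                    2                    1
                    -2                   -4                   -1
                     3                    0                    0
                    -5                    0                   24
                    17                   13                   10
                    15                   -2                    2
                     0                    1                    0
                    -1                   -5                    1]
 [                   1                    1                   -5
                    22                   22                  274
                    -4                   -3                   -6
                     4                    1                   -1
                    15                   17                    5
                     0                   -2              
[... 7835 characters left out ...]
        -4                    1                    3
                    -2                   -1                    0]
 [                   2                    0                    0
                    -2                    0                    2
                     0                   -1                    0
                    32                   23                   28
                    -1                   -4                   -2
                     0                   -4                   -3
                     1                    0                   -4
                    -2                    0                   -1]]<stdin>:7: RuntimeWarning: invalid value encountered in cast
```

View pics/topz.png

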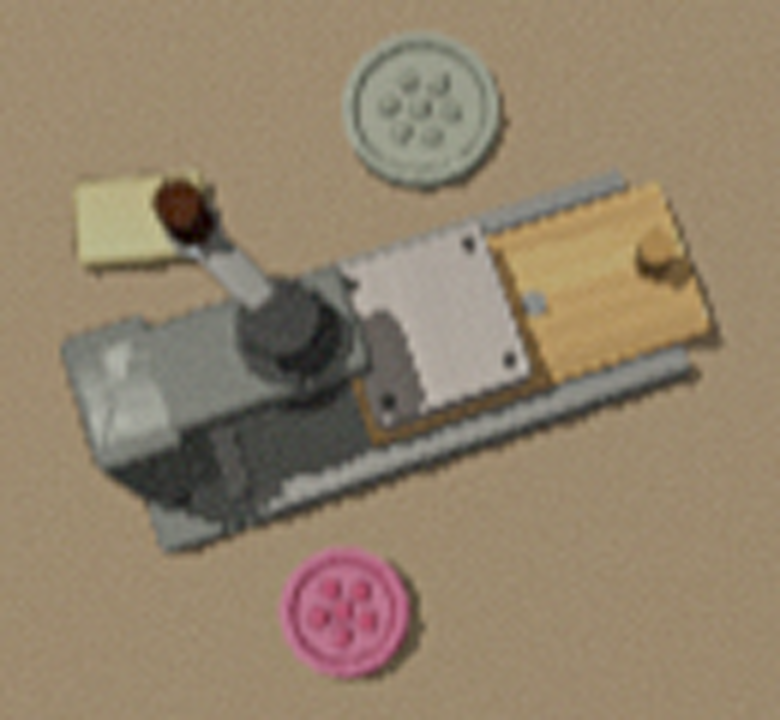

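View pics/scenez.png

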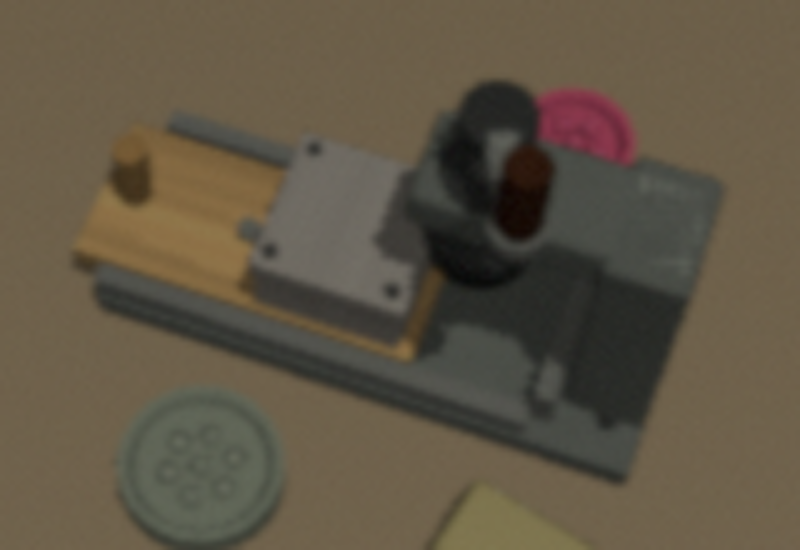

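```bash
python3 - <<'E'
from h import *
def rect(p):
    (c,s,a)=cv2.minAreaRect((p[:,:2]*1000).astype(np.float32)); return np.round(c,1),np.round(s,1),round(a,2)
for n in("top","scene"):
    d=get_image(n); W=cloud(d); P=W.reshape(-1,3); P=P[np.isfinite(P[:,0])]
    P=P[(P[:,0]>.38)&(P[:,0]<.72)&(P[:,1]>-.18)&(P[:,1]<.24)]
    C=d["frame"].reshape(-1,3)
    print(n)
    for nm,a,b in[("head",.168,.186),("hub",.218,.236),("mould",.075,.092),("knob",.262,.295),("board",.026,.042)]:
        q=P[(P[:,2]>a)&(P[:,2]<b)]
        if nm=="mould": q=q[(q[:,1]<.06)&(q[:,1]>-.09)]
        print(nm,len(q),np.median(q,0).round(4),q.mean(0).round(4),rect(q))
    q=P[(P[:,2]>.05)&(P[:,2]<.095)&(P[:,1]<-.095)]; print("handle",q.round(3)[:20])
E
```

```text
top
head 817 [0.5358 0.1253 0.1743] [0.5366 0.1176 0.1742] (array([541.9, 107.8]), array([ 69.8, 144.7]), 12.67)
hub 234 [0.5586 0.08   0.2249] [0.5603 0.08   0.2249] (array([569.8,  83.5]), array([86.3, 38.4]), 32.19)
mould 688 [5.63e-01 5.00e-04 8.32e-02] [5.634e-01 4.000e-04 8.320e-02] (array([564.5,   3.2]), array([88.9, 87.2]), 11.98)
knob 64 [0.5961 0.1069 0.2762] [0.596  0.1068 0.2759] (array([596.4, 107.4]), array([22.5, 22.1]), 56.82)
board 1528 [ 0.5602 -0.0612  0.0325] [ 0.5513 -0.0357  0.0324] (array([524.2,  29.4]), array([353.6, 276.6]), 83.91)
handle [[ 0.6   -0.118  0.08 ]
 [ 0.598 -0.121  0.086]
 [ 0.598 -0.124  0.085]
 [ 0.598 -0.127  0.085]
 [ 0.598 -0.131  0.082]
 [ 0.596 -0.117  0.082]
 [ 0.595 -0.12   0.084]
 [ 0.595 -0.124  0.083]
 [ 0.596 -0.127  0.08 ]
 [ 0.594 -0.13   0.084]
 [ 0.593 -0.114  0.082]
 [ 0.593 -0.117  0.079]
 [ 0.593 -0.12   0.08 ]
 [ 0.591 -0.123  0.086]
 [ 0.591 -0.126  0.086]
 [ 0.591 -0.13   0.083]
 [ 0.591 -0.114  0.08 ]
 [ 0.59  -0.117  0.082]
 [ 0.589 -0.12   0.085]
 [ 0.589 -0.123  0.083]]
scene
head 996 [0.5465 0.1318 0.1748] [0.5444 0
[... 302 characters left out ...]
.6027 0.1078 0.2769] [0.6024 0.1078 0.275 ] (array([600.5, 107. ]), array([22.3, 22.6]), 31.19)
board 1948 [ 0.6024 -0.0607  0.0333] [ 0.5872 -0.0239  0.0329] (array([593.4,  21.2]), array([315.3, 316.9]), 29.81)
handle [[ 0.592 -0.133  0.085]
 [ 0.59  -0.131  0.083]
 [ 0.587 -0.129  0.081]
 [ 0.588 -0.125  0.086]
 [ 0.585 -0.124  0.083]
 [ 0.597 -0.132  0.086]
 [ 0.594 -0.132  0.083]
 [ 0.592 -0.129  0.083]
 [ 0.592 -0.126  0.085]
 [ 0.59  -0.124  0.085]
 [ 0.587 -0.123  0.082]
 [ 0.588 -0.119  0.087]
 [ 0.597 -0.133  0.081]
 [ 0.597 -0.129  0.084]
 [ 0.595 -0.127  0.084]
 [ 0.595 -0.124  0.086]
 [ 0.592 -0.123  0.084]
 [ 0.591 -0.12   0.083]
 [ 0.588 -0.119  0.081]
 [ 0.6   -0.13   0.083]]
```

```bash
cat > fit.py <<'E'
from h import *
ax=np.array([.557,.075])
for n in("top","scene"):
    d=get_image(n); W=cloud(d); P=W.reshape(-1,3); P=P[np.isfinite(P[:,0])]
    th=np.radians(103)
    for it in range(4):
        ex=np.array([np.cos(th),np.sin(th)]);ey=np.array([-ex[1],ex[0]])
        L=np.c_[(P[:,:2]-ax)@ex,(P[:,:2]-ax)@ey]
        lines=[]
        q=L[(P[:,2]>.012)&(P[:,2]<.045)&(abs(L[:,1])<.075)&(L[:,0]>-.19)&(L[:,0]<.1)]
        for s in(1,-1):
            pts=[]
            for x in np.arange(-.19,.1,.006):
                b=q[(q[:,0]>=x)&(q[:,0]<x+.006)]
                b=b[s*b[:,1]>.045]
                if len(b)>1: i=np.argmax(s*b[:,1]); pts.append(b[i])
            pts=np.array(pts)
            m=abs(pts[:,1]-np.median(pts[:,1]))<.006
            lines.append(np.polyfit(pts[m,0],pts[m,1],1)); 
        sl=np.mean([l[0] for l in lines]); th+=np.arctan(sl)
    print(n,"yaw",np.degrees(th),[np.round(l,4) for l in lines])
    c=(lines[0][1]+lines[1][1])/2; print("center offset y",c,"width",lines[0][1]-lines[1][1])
    A=ax+c*ey
    L=np.c_[(P[:,:2]-A)@ex,(P[:,:2]-A)@ey]
    m=(abs(L[:,1])<.07)&(L[:,0]<.12)&(L[:,0]>-.1)
    hd=L[m&(P[:,2]>.168)&(P[:,2]<.182)]
    hb=hd[abs(hd[:,1])<.02]
    print("head x",np.percentile(hb[:,0],[0,1,99,100]).round(4),"y",np.percentile(hd[:,1],[1,99]).round(4))
    z=P[:,2]
    for a,b in((.219,.232),):
        k=m&(z>a)&(z<b); h=L[k]; hz=z[k]
        print("hub",np.percentile(h[:,0],[1,99]).round(4),np.percentile(h[:,1],[1,99]).round(4))
        # ransac circle? print minEnclosing for the points with |.|<.03
        np.save(f"hub_{n}.npy",np.c_[h,hz])
    print("A",A)
    k=(z>.25)&(z<.3)&m
    print("knob pts L",np.median(L[k],0).round(4),"top z",np.percentile(z[k],[50,80,95]))
    k=L[(z>.262)&(z<.3)&(abs(L).max(1)<.1)]
    print("knob centre circ",cv2.minEnclosingCircle((k*1000).astype(np.float32)))
E
python3 fit.py
python3 - <<'E'
import numpy as np
for n in("top","scene"):
    h=np.load(f"hub_{n}.npy")*1000
    g=np.zeros((22,26),int)
    for x,y,z in h:
        i=int((x+60)//5);j=int((y+60)//5)
        if 0<=i<26 and 0<=j<22:g[j,i]+=1
    print("y down from -60, x right from -60");print("\n".join("".join("%2d"%v if v else " ." for v in r) for r in g))
E
```

```text
top yaw 101.89653033482551 [array([0.0024, 0.0694]), array([-0.0024, -0.0514])]
center offset y 0.00901218722979773 width 0.12085357010542075
head x [-0.0369 -0.036   0.1063  0.1074] y [-0.0336  0.0332]
hub [-0.0203  0.0348] [-0.0555  0.0184]
A [0.54818138 0.07314218]
knob pts L [ 0.0228 -0.0515] top z [0.27582387 0.27839639 0.27999769]
knob centre circ ((24.116788864135742, -54.760414123535156), 11.95162296295166)
scene yaw 101.65127765983188 [array([-0.0076,  0.0634]), array([ 0.0076, -0.0562])]
center offset y 0.0035930877927883437 width 0.11951781329446948
head x [-0.0386 -0.0369  0.1052  0.1065] y [-0.0315  0.0354]
hub [-0.0212  0.0348] [-0.0643  0.0202]
A [0.55348095 0.07427436]
knob pts L [ 0.0233 -0.057 ] top z [0.2759628  0.27797517 0.27903463]
knob centre circ ((22.856380462646484, -52.0379524230957), 12.109394073486328)
y down from -60, x right from -60
 . . . . . . . . . . . . . 1 . . . . . 1 . . . . . .
 . . . . . . . . . . . . . . 2 . . . . 1 . . . . . .
 . . . . . . . . . . . . . 1 2 1 . . 2 1 . . . . . .
 . . . . . . . . . . . . . 1 3 2 3 4 1 . . . . . . .
 . . . . . 
[... 1442 characters left out ...]
. . . . . .
 . . . . . . . . 2 5 5 3 4 4 . . . . . . . . . . . .
 . . . . . . . 2 3 4 1 5 4 2 1 . . . . . . . . . . .
 . . . . . . . 1 6 5 3 4 4 6 6 1 . . . . . . . . . .
 . . . . . . . 3 3 3 5 3 3 4 3 2 . . . . . . . . . .
 . . . . . . . 2 6 5 4 3 5 3 6 . . . . . . . . . . .
 . . . . . . . . 3 2 4 4 3 3 2 . . . . . . . . . . .
 . . . . . . . . 1 4 4 5 5 3 . . . . . . . . . . . .
 . . . . . . . . . . 1 1 1 1 . . . . . . . . . . . .
 . . . . . . . . . . . . . . . . . . . . . . . . . .
 . . . . . . . . . . . . . . . . . . . . . . . . . .
 . . . . . . . . . . . . . . . . . . . . . . . . . .
 . . . . . . . . . . . . . . . . . . . . . . . . . .
 . . . . . . . . . . . . . . . . . . . . . . . . . .
```

```bash
python3 -m pendant '[85,0,0,-0.4,0,0,-0.88,85,0,0,-0.4,0,0,-0.88,85,0,0,-0.4,0,0,-0.88,85,0,0,-0.4,0,0,-0.88,85,0,0,-0.4,0,0,-0.88]'; python3 -m pendant '[50,-0.29,-0.87,0,0,0,0,50,-0.29,-0.87,0,0,0,0,50,-0.29,-0.87,0,0,0,0,50,-0.29,-0.87,0,0,0,0,50,-0.29,-0.87,0,0,0,0,50,-0.29,-0.87,0,0,0,0,50,-0.29,-0.87,0,0,0,0,50,-0.29,-0.87,0,0,0,0,50,-0.29,-0.87,0,0,0,0,50,-0.29,-0.87,0,0,0,0,50,-0.29,-0.87,0,0,0,0,50,-0.29,-0.87,0,0,0,0]'
cat >> h.py <<'E'
def to(p,units=True):
    s=observe(); d=np.array(s["tool_rot"]).T@(np.array(p)-s["position"])
    print("pos",np.round(s["position"],4),"yang",np.degrees(np.arctan2(s["tool_rot"][1,1],s["tool_rot"][0,1])).round(2),"delta units",(d/.05).round(3),"ft",s["ft_force"].round(2),"w",s["grip_width"].round(4),"t",s["time_s"])
E
python3 -c "
from h import *
to([.594,-.124,.20])"
```

```text
time_s: 0.95
position: [0.212, 0.5074, 0.3322]
tool_rot: [[-0.975, -0.222, -0.0], [-0.222, 0.975, -0.0], [0.0, -0.0, -1.0]]
ft_force: [-0.2, 0.3, -0.6]
grip_width: 0.0851
time_s: 2.15
position: [0.4957, 0.0337, 0.3315]
tool_rot: [[-0.976, -0.217, 0.0], [-0.217, 0.976, 0.0], [-0.0, -0.0, -1.0]]
ft_force: [0.0, 0.5, -0.7]
grip_width: 0.05Traceback (most recent call last):
  File "<string>", line 3, in <module>
    to([.594,-.124,.20])
    ~~^^^^^^^^^^^^^^^^^^
  File "h.py", line 14, in to
    print("pos",np.round(s["position"],4),"yang",np.degrees(np.arctan2(s["tool_rot"][1,1],s["tool_rot"][0,1])).round(2),"delta units",(d/.05).round(3),"ft",s["ft_force"].round(2),"w",s["grip_width"].round(4),"t",s["time_s"])
                                                                                                                                                                                       ^^^^^^^^^^^^^^^^^^^^^
AttributeError: 'float' object has no attribute 'round'
```

```bash
sed -i 's/s\["grip_width"\].round(4)/round(s["grip_width"],4)/' h.py; python3 -m pendant '[50,-0.24,-0.7,0.3,0,0,0,50,-0.24,-0.7,0.3,0,0,0,50,-0.24,-0.7,0.3,0,0,0,50,-0.24,-0.7,0.3,0,0,0,50,-0.24,-0.7,0.3,0,0,0,50,0,0,0,0,0,0,50,0,0,0,0,0,0]'
python3 - <<'E'
from h import *
to([.594,-.124,.20])
d=get_image("wrist");save(d,"w1.png",0,560,0,420,1.4)
K=d["K"];R=cv2.Rodrigues(np.array(d["rvec"]))[0];t=np.array(d["tvec"]).ravel()
# predicted handle pixel
for p in([.594,-.124,.084],[.551,.071,.228],[.5985,.107,.278]):
    c=R@np.array(p)+t; a=np.arctan2(np.hypot(c[0],c[1]),c[2]); r=K[0,0]*a; u=c[:2]/np.hypot(*c[:2])*r+K[:2,2]; print(u.round(1),u*1.4)
E
```

```text
time_s: 2.85
position: [0.5916, -0.1225, 0.2557]
tool_rot: [[-0.976, -0.216, -0.001], [-0.216, 0.976, 0.001], [0.001, 0.001, -1.0]]
ft_force: [-0.2, -0.1, 0.8]
grip_width: 0.0499
pos [ 0.5916 -0.1225  0.2557] yang 102.47 delta units [-0.042 -0.04   1.115] ft [-0.17 -0.14  0.78] w 0.0499 t 2.85
[276.2 188.8] [386.69910377 264.25530055]
[540.7 243.7] [756.99090827 341.20748647]
[575.2 333.7] [805.23082675 467.22042934]
```

View pics/w1.png

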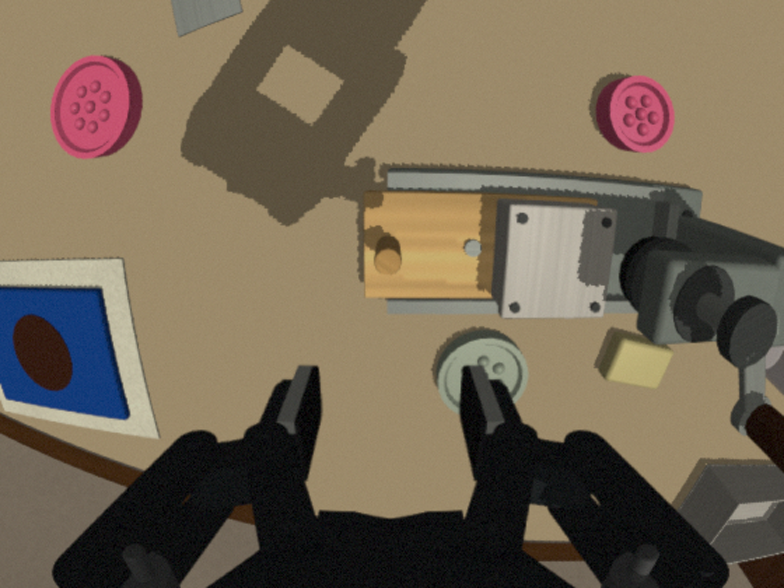

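```bash
python3 -m pendant '[50,-0.02,-0.04,0.6,0,0,0,50,0,0,0.7,0,0,0,50,0,0,0.7,0,0,0,50,0,0,0.7,0,0,0,50,0,0,0.7,0,0,0,50,0,0,0.5,0,0,0,50,0,0,0.27,0,0,0,34,0,0,0,0,0,0,26,0,0,0,0,0,0,26,0,0,0,0,0,0]' 20
python3 - <<'E'
from h import *
to([.594,-.124,.045])
d=get_image("wrist");save(d,"w2.png",0,560,0,420,1.4)
E
```

```text
time_s: 3.9
position: [0.5938, -0.1241, 0.0496]
tool_rot: [[-0.976, -0.217, 0.003], [-0.217, 0.976, -0.001], [-0.003, -0.002, -1.0]]
ft_force: [-0.7, -0.1, 0.2]
grip_width: 0.0255
pos [ 0.5938 -0.1241  0.0496] yang 102.54 delta units [-0.004  0.     0.092] ft [-0.71 -0.05  0.17] w 0.0255 t 3.9
```

View pics/w2.png

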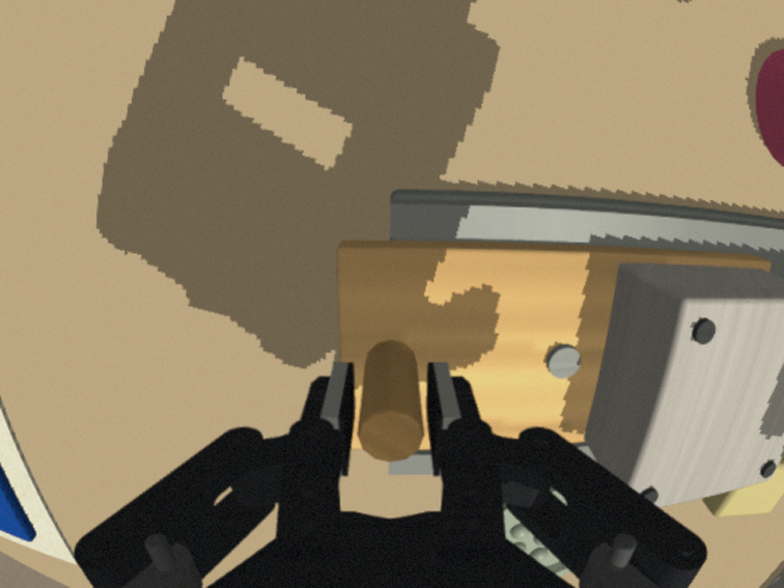

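```bash
python3 -m pendant '[26,0,0.06,0,0,0,0,26,0,0.1,0,0,0,0,26,0,0.1,0,0,0,0,26,0,0.1,0,0,0,0,26,0,0.1,0,0,0,0,26,0,0.1,0,0,0,0,26,0,0.1,0,0,0,0,26,0,0.1,0,0,0,0,26,0,0.1,0,0,0,0,26,0,0.1,0,0,0,0,26,0,0.1,0,0,0,0]'
python3 - <<'E'
from h import *
to([.594,-.124,.045])
E
python3 -m pendant '[26,0,0.06,0,0,0,0,26,0,0.06,0,0,0,0,26,0,0.0,0,0,0,0]'
python3 - <<'E'
from h import *
d=get_image("top");save(d,"t3.png",190,320,170,290,6)
d=get_image("scene"); save(d,"s3.png",220,380,180,290,5)
to([.594,-.124,.045])
W=cloud(d).reshape(-1,3)
W=W[(W[:,2]>.075)&(W[:,2]<.092)&(abs(W[:,0]-.56)<.08)&(W[:,1]>-.05)&(W[:,1]<.09)]
print(W.mean(0))
E
```

```text
time_s: 5.05
position: [0.5822, -0.0727, 0.0488]
tool_rot: [[-0.976, -0.217, 0.003], [-0.217, 0.976, -0.002], [-0.002, -0.003, -1.0]]
ft_force: [0.5, -5.7, 3.7]
grip_width: 0.0258
pos [ 0.5822 -0.0727  0.0488] yang 102.52 delta units [-0.007 -1.052  0.078] ft [ 0.51 -5.68  3.72] w 0.0258 t 5.05
time_s: 5.35
position: [0.5808, -0.0664, 0.0486]
tool_rot: [[-0.976, -0.217, 0.002], [-0.217, 0.976, -0.001], [-0.002, -0.002, -1.0]]
ft_force: [2.0, -2.8, 2.9]
grip_width: 0.0263
pos [ 0.5806 -0.0665  0.0482] yang 102.52 delta units [-0.012 -1.181  0.066] ft [ 1.39 -3.15  2.87] w 0.0256 t 5.45
[0.57809029 0.04371448 0.08351359]
```

View pics/s3.png

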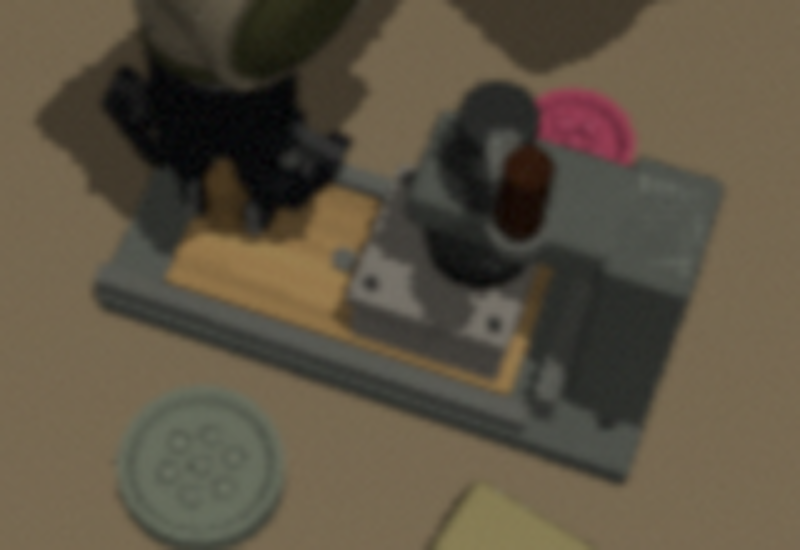

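```bash
python3 -m pendant '[26,0,0.05,0,0,0,0,26,0,0.05,0,0,0,0,26,0,0.05,0,0,0,0,26,0,0,0,0,0,0]'; python3 -m pendant '[26,0,0.03,0,0,0,0,26,0,0,0,0,0,0]'; python3 -m pendant '[26,0,0.03,0,0,0,0,26,0,0,0,0,0,0]'; python3 -m pendant '[26,0,0.03,0,0,0,0,26,0,0,0,0,0,0]'
```

```text
time_s: 5.85
position: [0.5788, -0.0592, 0.0481]
tool_rot: [[-0.976, -0.217, 0.001], [-0.217, 0.976, -0.001], [-0.001, -0.001, -1.0]]
ft_force: [2.3, -4.4, 2.5]
grip_width: 0.0261
time_s: 6.05
position: [0.5785, -0.0578, 0.048]
tool_rot: [[-0.976, -0.217, 0.001], [-0.217, 0.976, -0.001], [-0.001, -0.001, -1.0]]
ft_force: [1.7, -5.5, 3.0]
grip_width: 0.0259
time_s: 6.25
position: [0.5782, -0.0564, 0.048]
tool_rot: [[-0.976, -0.217, 0.001], [-0.217, 0.976, -0.001], [-0.0, -0.001, -1.0]]
ft_force: [1.2, -4.5, 3.5]
grip_width: 0.026
time_s: 6.45
position: [0.5778, -0.0549, 0.048]
tool_rot: [[-0.976, -0.217, 0.001], [-0.217, 0.976, -0.001], [-0.0, -0.001, -1.0]]
ft_force: [1.0, -4.9, 3.2]
grip_width: 0.0261
```

```bash
for i in 1 2 3; do python3 -m pendant '[26,0,0.02,0,0,0,0,26,0,0,0,0,0,0]'|grep -E "pos|ft"; done
```

```text
position: [0.5776, -0.054, 0.048]
ft_force: [2.2, -4.8, 3.8]
position: [0.5776, -0.0534, 0.0481]
ft_force: [1.1, -7.2, 3.4]
position: [0.5777, -0.0533, 0.0481]
ft_force: [3.1, -11.7, 0.9]
```

```bash
python3 -m pendant '[26,0,0.02,0,0,0,0,26,0,0,0,0,0,0,26,0,0,0,0,0,0]'|grep -E "pos|ft"; python3 -m pendant '[28,0,-0.06,0,0,0,0,32,0,-0.02,0,0,0,0,32,0,0,0,0,0,0]' 20
python3 - <<'E'
from h import *
d=get_image("wrist");save(d,"w4.png",0,560,0,420,1.4)
d=get_image("scene"); save(d,"s4.png",220,380,180,290,5)
to([.5777,-.0533,.05])
E
```

```text
position: [0.5777, -0.0532, 0.0482]
ft_force: [3.1, -14.9, 1.1]
time_s: 7.65
position: [0.5771, -0.0541, 0.0474]
tool_rot: [[-0.976, -0.217, -0.001], [-0.217, 0.976, 0.001], [0.001, 0.001, -1.0]]
ft_force: [-0.3, 0.3, 0.6]
grip_width: 0.032
pos [ 0.5773 -0.0541  0.0475] yang 102.54 delta units [-0.012  0.014 -0.049] ft [-0.3  -0.75  0.82] w 0.032 t 7.75
```

View pics/w4.png

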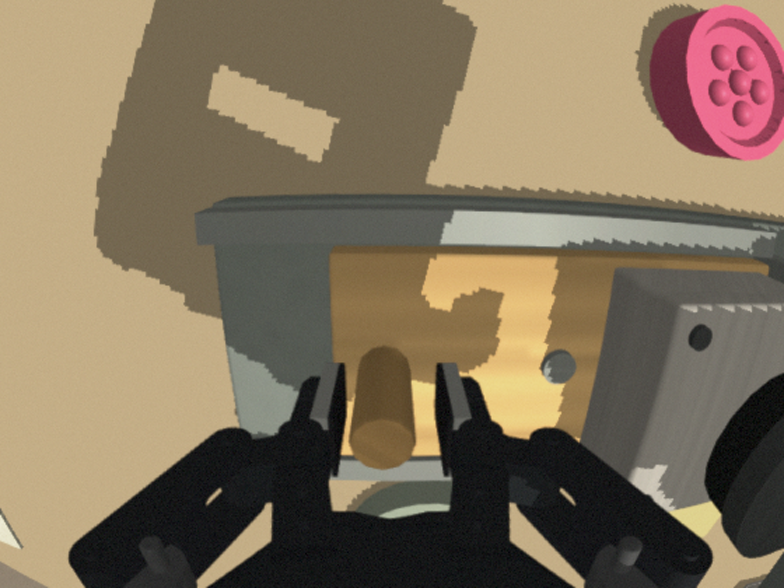

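View pics/s4.png

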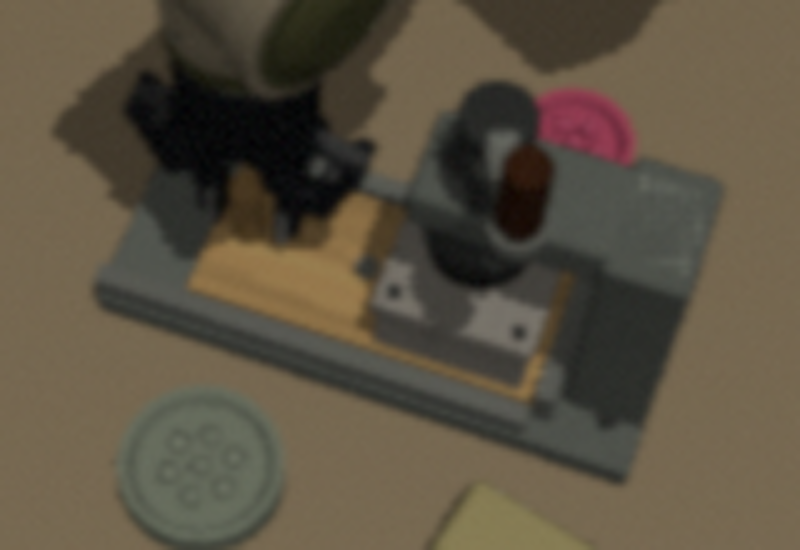

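```bash
python3 -m pendant '[32,0,0,-0.5,0,0,0,40,0,0,-0.8,0,0,0,50,0,0,-0.9,0,0,0,70,0,0,-0.95,0,0,0,70,0,0,-0.95,0,0,0,70,0,0,-0.95,0,0,0,70,-0.1,0.3,-0.9,0,0,0,70,-0.3,0.8,0,0,0,0,70,-0.35,0.9,0,0,0,0,70,-0.25,0.7,0,0,0,0,70,-0.1,0.35,0,0,0,0,70,0,0,0,0,0,0]' 60
python3 - <<'E'
from h import *
to([.5985,.107,.238])
d=get_image("wrist");save(d,"w5.png",0,560,0,420,1.4)
K=d["K"];R=cv2.Rodrigues(np.array(d["rvec"]))[0];t=np.array(d["tvec"]).ravel()
for p in([.5505,.071,.228],[.5985,.107,.278]):
    c=R@np.array(p)+t; a=np.arctan2(np.hypot(c[0],c[1]),c[2]); r=K[0,0]*a; u=c[:2]/np.hypot(*c[:2])*r+K[:2,2]; print(u*1.4)
E
```

```text
time_s: 8.95
position: [0.5978, 0.1088, 0.3449]
tool_rot: [[-0.975, -0.221, -0.001], [-0.221, 0.975, 0.001], [0.001, 0.001, -1.0]]
ft_force: [-0.0, -1.1, -0.1]
grip_width: 0.0698
pos [0.5978 0.1088 0.3449] yang 102.74 delta units [-0.007 -0.04   2.139] ft [-0.01 -1.07 -0.09] w 0.0698 t 8.95
[342.87087502 194.08441108]
[385.39868254 316.48164306]
```

View pics/w5.png

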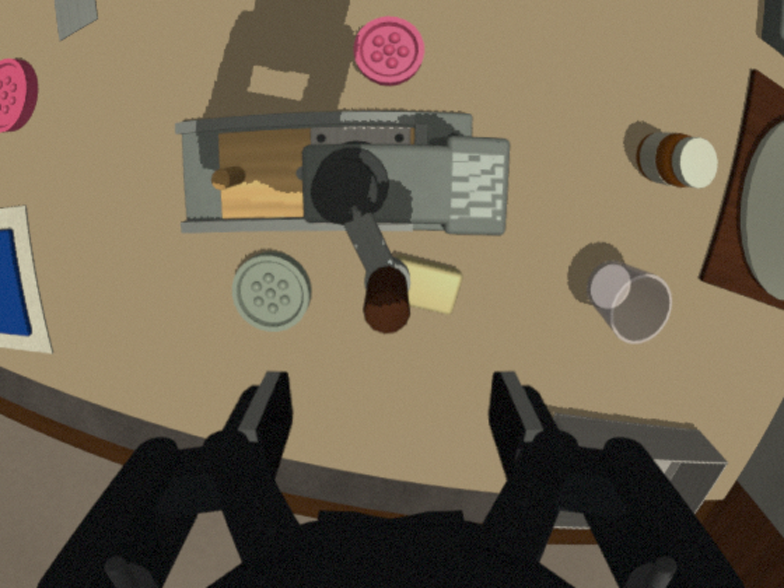

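```bash
python3 -m pendant '[70,0.01,-0.04,0.3,0,0,0,70,0,0,0.5,0,0,0,70,0,0,0.5,0,0,0,70,0,0,0.5,0,0,0,70,0,0,0.26,0,0,0,70,0,0,0,0,0,0]' 60
python3 - <<'E'
from h import *
to([.597,.107,.238])
d=get_image("wrist");save(d,"w6.png",0,560,0,420,1.4)
E
```

```text
time_s: 9.6
position: [0.5974, 0.1029, 0.2404]
tool_rot: [[-0.977, -0.215, -0.004], [-0.215, 0.977, -0.0], [0.004, 0.001, -1.0]]
ft_force: [1.0, 0.6, 0.4]
grip_width: 0.0704
pos [0.5974 0.1029 0.2404] yang 102.44 delta units [-0.01   0.083  0.048] ft [0.96 0.6  0.39] w 0.0704 t 9.6
```

View pics/w6.png

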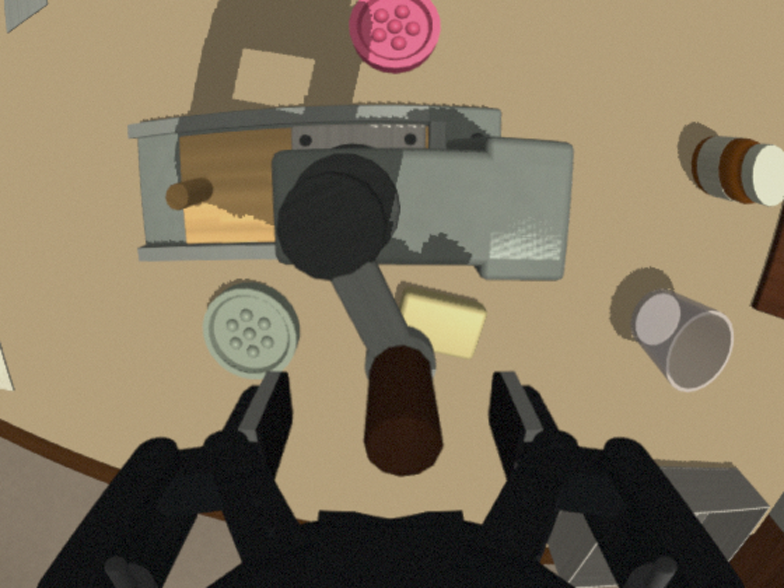

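```bash
python3 -m pendant '[60,0.0,0.08,0,0,0,0,20,0,0,0,0,0,0,20,0,0,0,0,0,0,20,0,0,0,0,0,0,20,0,0,0,0,0,0,20,0,0,0,0,0,0,20,0,0,0,0,0,0]' 60
python3 - <<'E'
from h import *
to([.597,.107,.238])
print(observe()["wrist_torque"])
d=get_image("wrist");save(d,"w7.png",0,560,0,420,1.4)
E
```

```text
time_s: 10.35
position: [0.5976, 0.1079, 0.2429]
tool_rot: [[-0.976, -0.217, 0.001], [-0.217, 0.976, -0.0], [-0.001, -0.0, -1.0]]
ft_force: [0.7, -0.5, 6.0]
grip_width: 0.0225
pos [0.5976 0.1079 0.2429] yang 102.52 delta units [ 0.015 -0.015  0.098] ft [ 0.71 -0.47  6.04] w 0.0225 t 10.35
[-0.23617417 -0.02460773 -0.01576936]
```

View pics/w7.png

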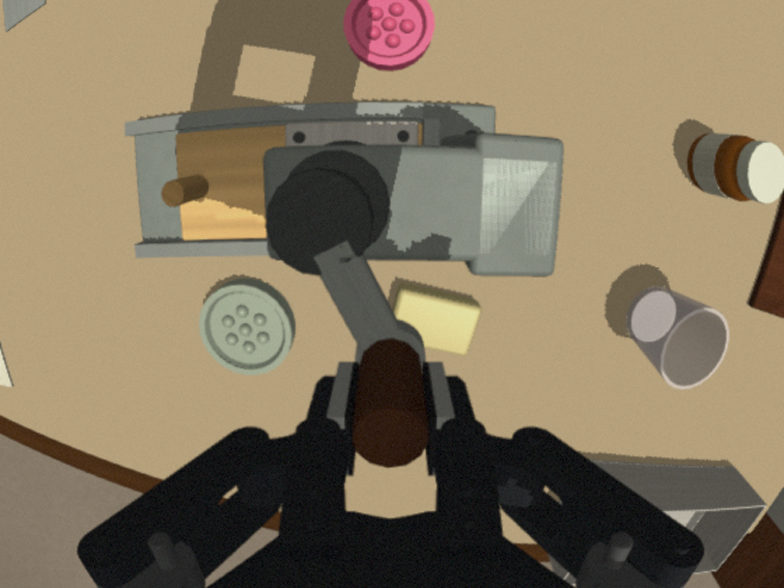

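```bash
cat > rows.py <<'E'
import numpy as np,sys
phi=float(sys.argv[1]);st=float(sys.argv[2]);n=int(sys.argv[3]);hold=int(sys.argv[4]) if len(sys.argv)>4 else 0
o=[]
for i in range(n):
    m=phi+st*(i+.5)+np.radians(21.25); c=2*.06*np.sin(st/2)/.05
    o.append("20,%.3f,%.3f,%.3f,0,0,0"%(-c*np.sin(m),c*np.cos(m),4.77e-3*st/.05))
o+=["20,0,0,0,0,0,0"]*hold
print("["+",".join(o)+"]","end",phi+st*n)
E
cat > m.py <<'E'
from h import *
s=observe();T=np.array(s["tool_rot"]);A=np.array([.550,.071])
th=np.radians(102.5);ex=np.array([np.cos(th),np.sin(th)]);ey=np.array([-ex[1],ex[0]])
r=s["position"][:2]-A; p=np.array([r@ey,r@ex]); R=np.hypot(*p); psi=np.arctan2(p[1],p[0])
phi=(psi-np.radians(21.25))%(2*np.pi)
f=np.array([s["ft_force"][:2]@ey,s["ft_force"][:2]@ex])
t=np.array([-np.sin(psi),np.cos(psi)])
print("phi %.3f R %.4f z %.4f (nom tcp z %.4f) Ftan %.2f Frad %.2f fz %.2f Mz %.3f t %.2f"%(phi,R,s["position"][2],.2429-.00477*((phi-2.32)),-f@t,-f@(p/R),s["ft_force"][2],s["wrist_torque"][2],s["time_s"]),"w",round(s["grip_width"],4))
E
python3 m.py; python3 rows.py 2.32 .15 11
```

```text
phi 2.329 R 0.0602 z 0.2428 (nom tcp z 0.2429) Ftan -0.95 Frad 0.20 fz 5.81 Mz -0.038 t 10.40 w 0.0227
[20,-0.066,-0.167,0.014,0,0,0,20,-0.040,-0.175,0.014,0,0,0,20,-0.014,-0.179,0.014,0,0,0,20,0.013,-0.179,0.014,0,0,0,20,0.040,-0.175,0.014,0,0,0,20,0.066,-0.167,0.014,0,0,0,20,0.090,-0.156,0.014,0,0,0,20,0.112,-0.140,0.014,0,0,0,20,0.132,-0.122,0.014,0,0,0,20,0.149,-0.101,0.014,0,0,0,20,0.162,-0.078,0.014,0,0,0] end 3.9699999999999998
```

```bash
python3 -m pendant '[20,-0.066,-0.167,0.014,0,0,0,20,-0.040,-0.175,0.014,0,0,0,20,-0.014,-0.179,0.014,0,0,0,20,0.013,-0.179,0.014,0,0,0,20,0.040,-0.175,0.014,0,0,0,20,0.066,-0.167,0.014,0,0,0,20,0,0,0,0,0,0]' 60|grep -v rot; python3 m.py
```

```text
time_s: 11.1
position: [0.6092, 0.0578, 0.2393]
ft_force: [2.6, 5.7, 8.9]
grip_width: 0.0227
phi 3.208 R 0.0606 z 0.2393 (nom tcp z 0.2387) Ftan 6.14 Frad -1.25 fz 8.89 Mz 0.030 t 11.10 w 0.0227
```

```bash
python3 -m pendant '[20,0.090,-0.156,0.0,0,0,0,20,0.112,-0.140,0.0,0,0,0,20,0.132,-0.122,0.01,0,0,0,20,0.149,-0.101,0.014,0,0,0,20,0,0,0,0,0,0,20,0,0,0,0,0,0]' 60|grep -v rot; python3 m.py; python3 rows.py 3.82 .1 3 2;python3 rows.py 4.12 .1 3 2;python3 rows.py 4.42 .1 3 2
```

```text
time_s: 11.7
position: [0.5917, 0.0272, 0.237]
ft_force: [5.9, 1.9, 0.4]
grip_width: 0.0226
phi 3.799 R 0.0605 z 0.2370 (nom tcp z 0.2358) Ftan 5.63 Frad -2.70 fz 0.40 Mz 0.007 t 11.70 w 0.0226
[20,0.107,-0.054,0.010,0,0,0,20,0.112,-0.044,0.010,0,0,0,20,0.116,-0.032,0.010,0,0,0,20,0,0,0,0,0,0,20,0,0,0,0,0,0] end 4.12
[20,0.118,-0.020,0.010,0,0,0,20,0.120,-0.009,0.010,0,0,0,20,0.120,0.003,0.010,0,0,0,20,0,0,0,0,0,0,20,0,0,0,0,0,0] end 4.42
[20,0.119,0.015,0.010,0,0,0,20,0.117,0.027,0.010,0,0,0,20,0.114,0.039,0.010,0,0,0,20,0,0,0,0,0,0,20,0,0,0,0,0,0] end 4.72
```

```bash
python3 -m pendant '[20,0.107,-0.054,0.010,0,0,0,20,0.112,-0.044,0.010,0,0,0,20,0.116,-0.032,0.010,0,0,0,20,0,0,0,0,0,0,20,0,0,0,0,0,0]' |grep z_; python3 m.py; python3 -m pendant '[20,0.118,-0.020,0.010,0,0,0,20,0.120,-0.009,0.010,0,0,0,20,0.120,0.003,0.010,0,0,0,20,0,0,0,0,0,0,20,0,0,0,0,0,0]'|grep z_; python3 m.py;  python3 -m pendant '[20,0,0,0,0,0,0]'|grep z_; python3 m.py
```

```text
phi 4.096 R 0.0605 z 0.2356 (nom tcp z 0.2344) Ftan 6.32 Frad -2.07 fz 1.60 Mz 0.006 t 12.20 w 0.0227
phi 4.395 R 0.0605 z 0.2342 (nom tcp z 0.2330) Ftan 6.53 Frad -2.16 fz 0.98 Mz -0.022 t 12.70 w 0.0225
phi 4.394 R 0.0604 z 0.2342 (nom tcp z 0.2330) Ftan 6.82 Frad -1.95 fz 0.51 Mz 0.001 t 12.80 w 0.0224
```

```bash
python3 -m pendant '[20,0.119,0.015,0.010,0,0,0,20,0.117,0.027,0.010,0,0,0,20,0.114,0.039,0.010,0,0,0,20,0,0,0,0,0,0,20,0,0,0,0,0,0]' |grep z_; python3 m.py;  for i in 1 2 3 4; do python3 -m pendant '[20,0,0,0,0,0,0]'|grep z_; python3 m.py; done; python3 rows.py 4.72 .1 3 2;python3 rows.py 5.02 .1 3 2
```

```text
phi 4.694 R 0.0604 z 0.2327 (nom tcp z 0.2316) Ftan 7.34 Frad -1.46 fz 0.94 Mz 0.013 t 13.30 w 0.0226
phi 4.692 R 0.0604 z 0.2327 (nom tcp z 0.2316) Ftan 6.84 Frad -1.94 fz 1.43 Mz 0.026 t 13.40 w 0.0223
phi 4.692 R 0.0604 z 0.2327 (nom tcp z 0.2316) Ftan 6.66 Frad -1.28 fz 1.59 Mz 0.036 t 13.50 w 0.0228
phi 4.692 R 0.0604 z 0.2327 (nom tcp z 0.2316) Ftan 7.12 Frad -1.58 fz 1.38 Mz -0.009 t 13.60 w 0.0227
phi 4.692 R 0.0604 z 0.2327 (nom tcp z 0.2316) Ftan 6.18 Frad -1.05 fz 1.99 Mz -0.015 t 13.70 w 0.0223
[20,0.109,0.050,0.010,0,0,0,20,0.104,0.060,0.010,0,0,0,20,0.097,0.071,0.010,0,0,0,20,0,0,0,0,0,0,20,0,0,0,0,0,0] end 5.02
[20,0.090,0.080,0.010,0,0,0,20,0.081,0.088,0.010,0,0,0,20,0.072,0.096,0.010,0,0,0,20,0,0,0,0,0,0,20,0,0,0,0,0,0] end 5.319999999999999
```

```bash
python3 -m pendant '[20,0.109,0.050,0.010,0,0,0,20,0.104,0.060,0.010,0,0,0,20,0.097,0.071,0.010,0,0,0,20,0,0,0,0,0,0,20,0,0,0,0,0,0]' |grep z_; python3 m.py;  for i in 1 2 3 4; do python3 -m pendant '[20,0,0,0,0,0,0]'|grep z_; python3 m.py; done
```

```text
phi 4.993 R 0.0602 z 0.2313 (nom tcp z 0.2302) Ftan 7.94 Frad -1.70 fz 1.59 Mz -0.011 t 14.20 w 0.0227
phi 4.991 R 0.0602 z 0.2313 (nom tcp z 0.2302) Ftan 5.46 Frad -2.13 fz 1.89 Mz 0.015 t 14.30 w 0.0231
phi 4.991 R 0.0603 z 0.2312 (nom tcp z 0.2302) Ftan 6.52 Frad -1.05 fz 1.67 Mz 0.011 t 14.40 w 0.0228
phi 4.991 R 0.0602 z 0.2312 (nom tcp z 0.2302) Ftan 7.10 Frad -1.26 fz 2.59 Mz -0.057 t 14.50 w 0.0225
phi 4.991 R 0.0603 z 0.2312 (nom tcp z 0.2302) Ftan 6.11 Frad -0.78 fz 1.20 Mz 0.017 t 14.60 w 0.0227
```

```bash
python3 -m pendant '[20,0.090,0.080,0.010,0,0,0,20,0.081,0.088,0.010,0,0,0,20,0.072,0.096,0.010,0,0,0,20,0,0,0,0,0,0,20,0,0,0,0,0,0]' |grep z_; python3 m.py;  for i in 1 2 3 4; do python3 -m pendant '[20,0,0,0,0,0,0]'|grep z_; python3 m.py; done;  python3 rows.py 5.32 .1 3 2;python3 rows.py 5.62 .1 3 2;python3 rows.py 5.92 .1 3 2;python3 rows.py 6.22 .1 3 2;python3 rows.py 6.52 .1 3 2
```

```text
phi 5.294 R 0.0601 z 0.2298 (nom tcp z 0.2287) Ftan 7.69 Frad -2.01 fz 2.32 Mz -0.034 t 15.10 w 0.0226
phi 5.292 R 0.0601 z 0.2298 (nom tcp z 0.2287) Ftan 7.39 Frad -1.19 fz 2.29 Mz 0.000 t 15.20 w 0.0224
phi 5.292 R 0.0601 z 0.2298 (nom tcp z 0.2287) Ftan 7.82 Frad -1.37 fz 2.81 Mz 0.015 t 15.30 w 0.0228
phi 5.291 R 0.0601 z 0.2298 (nom tcp z 0.2287) Ftan 6.85 Frad -2.29 fz 1.91 Mz 0.049 t 15.40 w 0.0222
phi 5.291 R 0.0601 z 0.2298 (nom tcp z 0.2287) Ftan 6.46 Frad -1.49 fz 1.85 Mz -0.009 t 15.50 w 0.0228
[20,0.062,0.103,0.010,0,0,0,20,0.051,0.108,0.010,0,0,0,20,0.040,0.113,0.010,0,0,0,20,0,0,0,0,0,0,20,0,0,0,0,0,0] end 5.62
[20,0.029,0.116,0.010,0,0,0,20,0.017,0.119,0.010,0,0,0,20,0.005,0.120,0.010,0,0,0,20,0,0,0,0,0,0,20,0,0,0,0,0,0] end 5.92
[20,-0.007,0.120,0.010,0,0,0,20,-0.019,0.118,0.010,0,0,0,20,-0.031,0.116,0.010,0,0,0,20,0,0,0,0,0,0,20,0,0,0,0,0,0] end 6.22
[20,-0.042,0.112,0.010,0,0,0,20,-0.053,0.108,0.010,0,0,0,20,-0.063,0.102,0.010,0,0,0,20,0,0,0,0,0,0,20,0,0,0,0,0,0] end 6.52
[20,-0.073,0.095,0.010,0,0,0,20,-0.082,0.087,0.010,0,0,0,20,-0.091,0.078,0.010,0,0,0,20,0,0,0,0,0,0,20,0,0,0,0,0,0] end 6.819999999999999
```

```bash
python3 -m pendant '[20,0.062,0.103,0.010,0,0,0,20,0.051,0.108,0.010,0,0,0,20,0,0,0,0,0,0,20,0,0,0,0,0,0]' |grep z_; python3 m.py;  for i in 1 2 3 4 5; do python3 -m pendant '[20,0,0,0,0,0,0]'|grep z_; python3 m.py; done
```

```text
phi 5.494 R 0.0600 z 0.2288 (nom tcp z 0.2278) Ftan 6.81 Frad -2.57 fz 2.92 Mz -0.024 t 15.90 w 0.0226
phi 5.493 R 0.0600 z 0.2288 (nom tcp z 0.2278) Ftan 6.40 Frad -1.51 fz 2.43 Mz 0.003 t 16.00 w 0.0227
phi 5.493 R 0.0600 z 0.2288 (nom tcp z 0.2278) Ftan 6.62 Frad -1.42 fz 3.19 Mz -0.006 t 16.10 w 0.0225
phi 5.492 R 0.0600 z 0.2288 (nom tcp z 0.2278) Ftan 7.18 Frad -2.22 fz 2.48 Mz -0.010 t 16.20 w 0.0224
phi 5.492 R 0.0600 z 0.2288 (nom tcp z 0.2278) Ftan 7.19 Frad -2.13 fz 2.62 Mz 0.034 t 16.30 w 0.0227
phi 5.492 R 0.0600 z 0.2288 (nom tcp z 0.2278) Ftan 6.76 Frad -1.70 fz 3.65 Mz 0.002 t 16.40 w 0.0225
```

```bash
python3 -m pendant '[20,0.040,0.113,0.006,0,0,0,20,0.029,0.116,0.006,0,0,0,20,0,0,0,0,0,0,20,0,0,0,0,0,0]' |grep z_; python3 m.py;  for i in 1 2 3 4 5; do python3 -m pendant '[20,0,0,0,0,0,0]'|grep z_; python3 m.py; done
```

```text
phi 5.696 R 0.0599 z 0.2279 (nom tcp z 0.2268) Ftan 6.63 Frad 0.24 fz 0.79 Mz 0.021 t 16.80 w 0.0223
phi 5.695 R 0.0599 z 0.2279 (nom tcp z 0.2268) Ftan 6.34 Frad -0.39 fz 1.00 Mz 0.035 t 16.90 w 0.0225
phi 5.695 R 0.0599 z 0.2279 (nom tcp z 0.2268) Ftan 6.30 Frad -0.49 fz 0.95 Mz 0.013 t 17.00 w 0.0227
phi 5.694 R 0.0599 z 0.2279 (nom tcp z 0.2268) Ftan 7.14 Frad -0.46 fz 1.07 Mz 0.052 t 17.10 w 0.0226
phi 5.694 R 0.0599 z 0.2279 (nom tcp z 0.2268) Ftan 6.48 Frad -0.67 fz 0.53 Mz 0.012 t 17.20 w 0.0228
phi 5.694 R 0.0599 z 0.2279 (nom tcp z 0.2268) Ftan 6.37 Frad -0.05 fz 0.86 Mz 0.006 t 17.30 w 0.023
```

```bash
python3 -m pendant '[20,0.017,0.119,0.008,0,0,0,20,0.005,0.12,0.008,0,0,0,20,0,0,0,0,0,0,20,0,0,0,0,0,0]' |grep z_; python3 m.py;  for i in 1 2 3 4 5; do python3 -m pendant '[20,0,0,0,0,0,0]'|grep z_; python3 m.py; done
```

```text
phi 5.897 R 0.0598 z 0.2270 (nom tcp z 0.2258) Ftan 6.67 Frad -0.10 fz 2.27 Mz -0.037 t 17.70 w 0.0228
phi 5.896 R 0.0598 z 0.2270 (nom tcp z 0.2258) Ftan 7.49 Frad -0.45 fz 1.25 Mz -0.014 t 17.80 w 0.0226
phi 5.895 R 0.0598 z 0.2270 (nom tcp z 0.2258) Ftan 7.69 Frad -0.59 fz 0.50 Mz 0.038 t 17.90 w 0.0227
phi 5.895 R 0.0598 z 0.2270 (nom tcp z 0.2258) Ftan 7.56 Frad -1.23 fz 1.72 Mz -0.017 t 18.00 w 0.0223
phi 5.895 R 0.0598 z 0.2270 (nom tcp z 0.2258) Ftan 6.60 Frad -1.01 fz 1.68 Mz 0.034 t 18.10 w 0.0226
phi 5.895 R 0.0598 z 0.2270 (nom tcp z 0.2258) Ftan 7.15 Frad -0.43 fz 1.66 Mz -0.034 t 18.20 w 0.0229
```

```bash
python3 -m pendant '[20,-0.007,0.12,0.009,0,0,0,20,-0.019,0.118,0.009,0,0,0,20,0,0,0,0,0,0,20,0,0,0,0,0,0]' |grep z_; python3 m.py;  for i in 1 2 3 4 5 6; do python3 -m pendant '[20,0,0,0,0,0,0]'|grep z_; python3 m.py; done
```

```text
phi 6.096 R 0.0597 z 0.2261 (nom tcp z 0.2249) Ftan 7.95 Frad -0.67 fz 2.07 Mz 0.039 t 18.60 w 0.0226
phi 6.094 R 0.0597 z 0.2261 (nom tcp z 0.2249) Ftan 8.72 Frad -0.49 fz 2.06 Mz 0.012 t 18.70 w 0.0229
phi 6.094 R 0.0597 z 0.2261 (nom tcp z 0.2249) Ftan 7.43 Frad -0.01 fz 2.26 Mz 0.041 t 18.80 w 0.0227
phi 6.093 R 0.0597 z 0.2261 (nom tcp z 0.2249) Ftan 7.79 Frad -0.62 fz 2.11 Mz 0.015 t 18.90 w 0.0224
phi 6.094 R 0.0597 z 0.2261 (nom tcp z 0.2249) Ftan 8.66 Frad 0.23 fz 3.07 Mz -0.030 t 19.00 w 0.0224
phi 6.094 R 0.0597 z 0.2261 (nom tcp z 0.2249) Ftan 7.23 Frad -1.29 fz 1.26 Mz -0.000 t 19.10 w 0.0226
phi 6.094 R 0.0597 z 0.2261 (nom tcp z 0.2249) Ftan 8.24 Frad -0.85 fz 2.56 Mz 0.069 t 19.20 w 0.0225
```

```bash
python3 -m pendant '[20,-0.031,0.116,0.008,0,0,0,20,-0.042,0.112,0.008,0,0,0,20,0,0,0,0,0,0,20,0,0,0,0,0,0]' |grep z_; python3 m.py;  for i in 1 2 3 4 5 6; do python3 -m pendant '[20,0,0,0,0,0,0]'|grep z_; python3 m.py; done
```

```text
phi 0.011 R 0.0597 z 0.2253 (nom tcp z 0.2539) Ftan 8.88 Frad -0.26 fz 2.61 Mz 0.038 t 19.60 w 0.0227
phi 0.009 R 0.0596 z 0.2253 (nom tcp z 0.2539) Ftan 9.23 Frad -0.11 fz 1.54 Mz -0.055 t 19.70 w 0.0223
phi 0.009 R 0.0596 z 0.2252 (nom tcp z 0.2539) Ftan 10.26 Frad -0.03 fz 2.49 Mz 0.014 t 19.80 w 0.0227
phi 0.009 R 0.0596 z 0.2253 (nom tcp z 0.2539) Ftan 9.71 Frad 0.11 fz 2.56 Mz -0.011 t 19.90 w 0.0224
phi 0.008 R 0.0596 z 0.2253 (nom tcp z 0.2539) Ftan 9.27 Frad 0.24 fz 2.70 Mz 0.143 t 20.00 w 0.0225
phi 0.009 R 0.0597 z 0.2253 (nom tcp z 0.2539) Ftan 9.47 Frad 0.24 fz 1.97 Mz -0.027 t 20.10 w 0.0226
phi 0.008 R 0.0596 z 0.2253 (nom tcp z 0.2539) Ftan 8.45 Frad -0.03 fz 2.69 Mz 0.010 t 20.20 w 0.0229
```

```bash
python3 -m pendant '[20,-0.053,0.108,0.008,0,0,0,20,-0.063,0.102,0.008,0,0,0,20,0,0,0,0,0,0,20,0,0,0,0,0,0]' |grep z_; python3 m.py;  for i in 1 2 3 4 5 6; do python3 -m pendant '[20,0,0,0,0,0,0]'|grep z_; python3 m.py; done
```

```text
phi 0.209 R 0.0596 z 0.2244 (nom tcp z 0.2530) Ftan 9.88 Frad 0.22 fz 2.56 Mz 0.037 t 20.60 w 0.0226
phi 0.207 R 0.0596 z 0.2244 (nom tcp z 0.2530) Ftan 10.35 Frad 1.17 fz 3.53 Mz -0.002 t 20.70 w 0.0225
phi 0.207 R 0.0596 z 0.2244 (nom tcp z 0.2530) Ftan 9.61 Frad 0.96 fz 3.68 Mz 0.014 t 20.80 w 0.0227
phi 0.207 R 0.0596 z 0.2244 (nom tcp z 0.2530) Ftan 10.28 Frad 0.49 fz 2.54 Mz 0.009 t 20.90 w 0.0225
phi 0.207 R 0.0596 z 0.2244 (nom tcp z 0.2530) Ftan 10.22 Frad 0.58 fz 3.41 Mz 0.024 t 21.00 w 0.0226
phi 0.207 R 0.0596 z 0.2244 (nom tcp z 0.2530) Ftan 10.46 Frad 0.99 fz 2.97 Mz 0.090 t 21.10 w 0.0224
phi 0.207 R 0.0596 z 0.2244 (nom tcp z 0.2530) Ftan 10.81 Frad 0.52 fz 3.17 Mz 0.037 t 21.20 w 0.0227
```

```bash
python3 -m pendant '[20,-0.065,0.086,0.008,0,0,0,20,0,0,0,0,0,0,20,0,0,0,0,0,0]' |grep z_; python3 m.py;  for i in 1 2 3 4; do python3 -m pendant '[20,0,0,0,0,0,0]'|grep z_; python3 m.py; done; python3 rows.py 6.61 -.08 3 2
```

```text
phi 0.296 R 0.0596 z 0.2240 (nom tcp z 0.2526) Ftan 10.82 Frad 0.70 fz 3.49 Mz 0.070 t 21.50 w 0.0225
phi 0.296 R 0.0596 z 0.2240 (nom tcp z 0.2526) Ftan 11.01 Frad 0.95 fz 3.93 Mz 0.006 t 21.60 w 0.0224
phi 0.295 R 0.0596 z 0.2240 (nom tcp z 0.2526) Ftan 11.74 Frad 1.07 fz 3.96 Mz -0.006 t 21.70 w 0.0225
phi 0.295 R 0.0596 z 0.2240 (nom tcp z 0.2526) Ftan 11.45 Frad 0.18 fz 2.78 Mz 0.071 t 21.80 w 0.0223
phi 0.295 R 0.0596 z 0.2240 (nom tcp z 0.2526) Ftan 11.67 Frad 0.69 fz 3.53 Mz -0.031 t 21.90 w 0.0226
[20,0.059,-0.076,-0.008,0,0,0,20,0.052,-0.080,-0.008,0,0,0,20,0.046,-0.084,-0.008,0,0,0,20,0,0,0,0,0,0,20,0,0,0,0,0,0] end 6.37
```

```bash
python3 -m pendant '[20,0.059,-0.076,0,0,0,0,20,0.052,-0.080,0,0,0,0,20,0,0,0,0,0,0,20,0,0,0,0,0,0]' |grep z_; python3 m.py;  for i in 1 2 ; do python3 -m pendant '[20,0,0,0,0,0,0]'|grep z_; python3 m.py; done
```

```text
phi 0.157 R 0.0597 z 0.2241 (nom tcp z 0.2532) Ftan 3.51 Frad 1.39 fz 2.36 Mz -0.021 t 22.30 w 0.0227
phi 0.162 R 0.0597 z 0.2241 (nom tcp z 0.2532) Ftan 4.57 Frad 1.53 fz 1.98 Mz 0.031 t 22.40 w 0.0227
phi 0.164 R 0.0597 z 0.2241 (nom tcp z 0.2532) Ftan 5.20 Frad 2.22 fz 1.93 Mz 0.033 t 22.50 w 0.0229
```

```bash
python3 -m pendant '[20,0.033,-0.06,0,0,0,0,20,0.03,-0.056,0,0,0,0,20,0,0,0,0,0,0,20,0,0,0,0,0,0]' |grep z_; python3 m.py;  for i in 1 2 3; do python3 -m pendant '[20,0,0,0,0,0,0]'|grep z_; python3 m.py; done
```

```text
phi 0.059 R 0.0598 z 0.2241 (nom tcp z 0.2537) Ftan -0.41 Frad 3.66 fz 0.31 Mz -0.019 t 22.90 w 0.0223
phi 0.059 R 0.0598 z 0.2241 (nom tcp z 0.2537) Ftan -0.34 Frad 3.31 fz 0.01 Mz -0.010 t 23.00 w 0.0228
phi 0.058 R 0.0598 z 0.2241 (nom tcp z 0.2537) Ftan -0.61 Frad 3.27 fz -0.38 Mz -0.000 t 23.10 w 0.0222
phi 0.057 R 0.0598 z 0.2241 (nom tcp z 0.2537) Ftan -0.94 Frad 4.14 fz -0.10 Mz 0.025 t 23.20 w 0.0229
```

```bash
python3 -m pendant '[24,0,0,0,0,0,0,28,0,0,0,0,0,0,36,0,0,0,0,0,0,50,0,0,0,0,0,0,60,0,0,0,0,0,0,60,0,0,-0.1,0,0,0,60,0,0,-0.4,0,0,0,60,0,0,-0.8,0,0,0,60,0,0,-0.8,0,0,0,60,0,0,0,0,0,0,60,0,0,0,0,0,0]' |grep -v rot; python3 m.py
python3 - <<'E'
from h import *
d=get_image("wrist");save(d,"w9.png",0,560,0,420,1.4)
d=get_image("scene"); save(d,"s9.png",220,380,180,290,5)
E
```

```text
time_s: 24.3
position: [0.4913, 0.0833, 0.3297]
ft_force: [0.7, -0.2, -0.7]
grip_width: 0.0601
phi 0.055 R 0.0599 z 0.3297 (nom tcp z 0.2537) Ftan 0.04 Frad 0.74 fz -0.74 Mz 0.008 t 24.30 w 0.0601
```

View pics/w9.png

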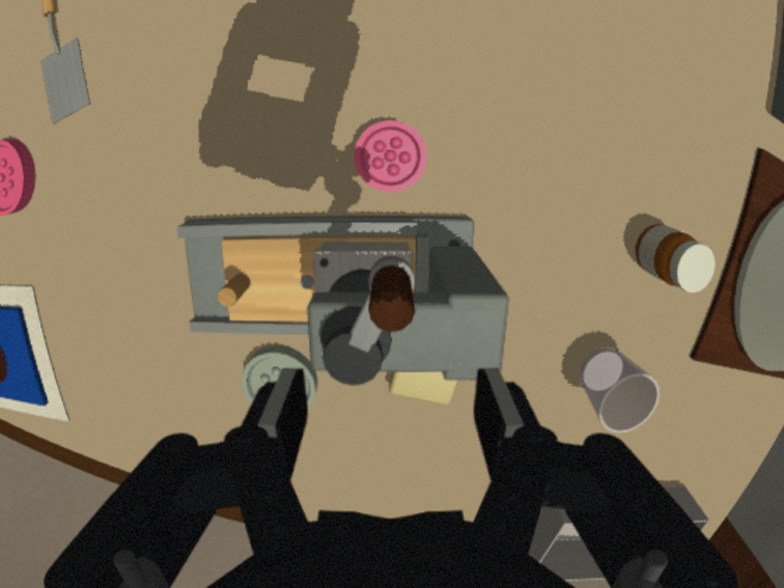

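View pics/s9.png

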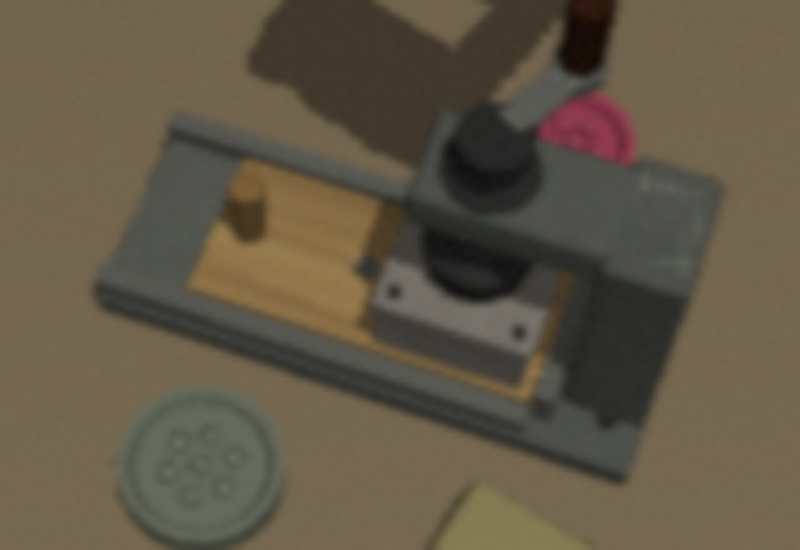

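```bash
python3 - <<'E'
from h import *
for n in("scene","top"):
    d=get_image(n);W=cloud(d);C=d["frame"].astype(int)
    z=W[...,2];m=(z>.235)&(z<.275)&(abs(W[...,0]-.49)<.03)&(abs(W[...,1]-.083)<.03)&(C[...,0]>C[...,2]+12)
    q=W[m]; print(n,len(q)); 
    if len(q)>5: print(cv2.minEnclosingCircle((q[:,:2]*1000).astype(np.float32)),np.percentile(q[:,2],90))
    z0=W[...,2];mm=(z0>.075)&(z0<.092)&(abs(W[...,0]-.56)<.08)&(W[...,1]>0)&(W[...,1]<.13); 
    if n=="scene":
        p=W[mm]; ex=np.array([-.2164,.9763]); l=(p[:,:2]-[.5505,.071])@ex; print("mould top x extent",np.percentile(l,[1,99]))
E
```

```text
scene 119
((493.7079162597656, 84.3375473022461), 12.8689546585083) 0.2596650683116142
mould top x extent [-0.04424363  0.04245636]
top 21
((486.733642578125, 85.77127838134766), 7.679855823516846) 0.2612323033775842
```

```bash
python3 -c "
from rig import *
print(close_job())"
```

```text
the job is handed in; nothing more can be done
None
```

The board is home against the stop, the mould is clamped, and the job has been handed in; no verdict is reported. I finished at about 24.5 s of the 67 s allowed.

- **Board:** I pushed it about 70 mm by the dowel until the forward motion stalled and the wrist force rose from 5 N to 15 N. In the last scene measurement, the mould top reaches from -44 to +42 mm of the screw axis along the bed. The scene image shows the near edge of the board at the stop; the far edge was hidden.
- **Clamping:** The knob force held at about 6.8 N while the screw was free. It started rising at a knob angle of about 5.84 rad and reached about 11.3 N at 6.58 rad. The force rise suggests about 56 N on the mould, and the angle past touch suggests about 49 N. They disagree slightly, but both are within 28–72 N. The clamping force was not measured directly.
- **Release:** I eased the arm back to near zero tangential force (-0.4 to -0.9 N) before opening the fingers. The hand went straight up to z = 0.33 m with no contact. The knob then measured within a few millimetres of where I let go.
- **Other objects:** I did not measure the bystanders again at the end. In the last pictures they look undisturbed.

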